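Blow off a drilled block at the air station

ROBOT

A 7-joint arm with a two-finger parallel gripper is mounted at the origin on the work surface. World frame = base frame: x ahead of the robot, y to its left, z up, the work surface at z = 0. Lengths are in m, angles in rad, forces in N, time in s.
With the tool pointing down it reaches from about 0.35 to 0.9 m from the base axis. Payload 8.1 kg.
Tool frame: the origin (TCP) lies at the very end of the fingers, on their centre line; the grasp point (between the pads) lies 19 mm behind it (grip_point_offset is the distance from the TCP to the grasp point, in m); z points along the fingers, x is the direction in which the jaws open and shut, and the axes are right-handed (so a half turn about z gives the same grasp; the last joint's range is limited). The gripper opens to 92 mm and grips with 3 to 60 N. Pads are 19 mm wide; open, the fingers measure 130 mm over their backs; the gripper's body (75 mm by 190 mm) begins 47 mm behind the grasp point.
Start: joints at [1.065, 0.434, 0.025, 1.573, -0.012, 1.134, -0.075], TCP at [0.245, -0.575, 0.201] pointing down, gripper open.
Joint ranges: [-2.62, 2.62], [-0.44, 2.09], [-1.27, 1.32], [0.08, 2.57], [-1.32, 4.46], [0.12, 2], [-2.74, 2.74]. Speed limits (rad/s): [2.22, 2.22, 3.01, 3.01, 3.14, 3.14, 3.14].

INTERFACE

Orientations are given as a rotation vector (axis times angle).
In Python, from cell import observe, get_image, camera_model, sign_off, grip_point_offset gives the robot as it stands.
- The arm moves only by the tool play_rows, never from a script. Its argument "rows" is a list of rows, each a list of 7 numbers: the shift along the tool's x, y, z as a fraction of full scale, then the turn, a rotation vector about the tool's x, y, z as a fraction of full scale, then the closure, from -1 (fully open) to 1 (shut). A call has 1 to 5 rows; each row shifts and turns the pose as measured when the row begins, along the tool's axes as they then stand; what a row does not reach is not made up. Full scale, the value 1, is 0.15 m for a shift and 0.5 rad for a turn. A row lasts 1/10 s, in which the tool goes at most 50 mm and 8.59 degrees, less where a joint would pass 70% of its speed; a pose out of reach is approached as far as the arm can. A call with a number of a shift or a turn outside -1 to 1 is refused whole. A call with a gripper value outside its range is refused whole. The fingers move at their own pace and stop on an object; "force" is the grip in N (left out, the last holds). Time passes only in rows, so rows that do not move let the fingers close. It gives the time, the measured TCP pose, the force and the opening at its end, in the units of the state.
- observe(): the state, without advancing time (a new reading comes with each control period).
- get_image(name): name is "scene" or "top"; returns the picture (400x640x3 uint8, blue, green, red); there is no depth.
- camera_model(name): a dict with "K" (3x3 intrinsics, pixels), "R" (3x3) and "t" (3): a world point X has camera coordinates R X + t. Camera axes: x right, y down, z forward; pixel columns grow to the right and rows downward; lengths in m; the calibration is good to about 2 mm. A picture is of the moment at which its call begins. camera_model takes no time and is no camera call.
- sign_off(): hands the job in, once; it reports no verdict.
The state is a dict: "clock": time; "joints": joint angles; "dq": joint speeds; "joint_efforts": joint torques, N m; "position": TCP position; "ee_rot": TCP orientation; "force": force on the tool from outside, world axes, zero at the start; "ft_torque": the same for the moment, N m; "width": opening from 0.0 (shut) to 1.0 (fully open).
Only numpy, scipy, OpenCV 4.12 (cv2) and the standard library are available. Lean on these libraries where they do the work, as an engineer would, in place of code of your own. Each camera call takes 0.05 s, during which the arm holds its last target.

TASK

Set the bright aluminium block (the one with two holes drilled in its top) upright on the middle of the rubber pad in front of the blow gun with the red trigger, and let go of it. Then squeeze that gun's red trigger fully, hold it for about a second and release it, leaving the block on the pad. Leave the gun with the blue trigger alone.

Things in the scene. Friction and masses are not known exactly. Their poses are not given: they have to be found in the camera images.
- alu_block_center (a point): Centre of the loose bright aluminium block, 50 (its x) x 40 (its y) x 50 mm (its z, up), about 0.27 kg, standing on the bench; two dark drilled holes in its top, in a row along its x. Bystanders near it: a lower brass block and a dark turned steel collar, 80 mm or more away centre to centre.
- red_gun_pad (a point): Centre of the top of the 90 x 90 mm black rubber pad before the red gun's nozzle, 50 mm above the bench, fixed. Axes: x = the way the nozzle blows, y to its left, z up. The nozzle tip is 53 mm off towards -x, 35 mm above the pad; barrel and clamp run on along -x, at most 60 mm above the pad. The blue gun's twin pad holds a dark steel block.
- red_gun_grip (a point): Middle of the black grip of the red-levered blow gun, fixed lying on its side, 85 mm above the bench: squeeze here along x. Axes as the pad's. The grip is a bar along y: 20 mm wide (x, -10 to +10), 30 mm high, from the gun's body 60 mm off at +y to its free end 40 mm off at -y; 70 mm of free air below. The lever is in front (+x) at the same height.
- red_trigger (a joint): Red lever's angle, rad: 0 at rest, 0.21 fully squeezed (stop). Sprung: 3 to 8 N at the squeeze point; springs back. Vertical pin 27 mm in +x, 53 mm in +y from the grip point. Lever 88 mm long, 22 mm high, 8 mm thick; at the grip point's y its front face is at x = +35 mm at rest, +24 mm squeezed. The grip cannot give: fingers centred at x = 0 to +7 mm squeeze fully.
- blue_trigger (a joint): The same for the blue lever of the twin gun on the other side of the bench, not to be squeezed.
Things that resemble listed ones, but are neither listed nor needed, are in the scene too. What is shaped like the part that bears alu_block_center but purple or turquoise is not meant.

How it is judged:
By the outcome, as a careful person would: the job done as asked, in the order asked, and still so for the second after the job is handed in, with the robot touching nothing.
It also fails if it takes over 48 s, if anything falls off the work surface, if the arm or the gripper's body presses on something with over 40 N, if the wrist force passes 120 N, or if a joint passes its speed limit or range.

## Working session

There is one attempt and no reset: what is moved stays moved. The work goes in short steps, Python scripts to look and compute and a tool call to move; the robot and the scene stay as the last step left them, time stands still between calls to the robot, and variables do not carry over. Pictures are saved under pics/ and viewed, and the job is handed in when it is done.

Besides the shell and the picture viewer there is one more tool, called after "Request:" as name(argument=value, ...) on one line, values as JSON. play_rows: Moves the arm, as the interface text tells. Its arguments: {"type":"object","properties":{"rows":{"type":"array","items":{"type":"array","items":{"type":"number"}}},"force":{"type":"number"}},"required":["rows"]}

```bash
mkdir -p pics
python3 - <<'E'
from cell import *
import cv2
o=observe();print(o, grip_point_offset if not callable(grip_point_offset) else grip_point_offset())
for n in("scene","top"):
    cv2.imwrite(f"pics/{n}0.png",get_image(n)); c=camera_model(n);print(n,c)
E
```

```text
{'clock': 0.0, 'joints': array([ 1.06540619,  0.43528309,  0.0249974 ,  1.57408091, -0.01159256,
        1.13398303, -0.07511789]), 'dq': array([-2.54963376e-05,  3.14952316e-04, -1.00769216e-03,  2.13407802e-04,
        4.74768557e-04,  1.41234664e-03,  4.72567417e-04]), 'joint_efforts': array([-1.06151205e-03, -6.67854524e+01,  9.84310247e-01, -3.14449811e+01,
       -6.06885902e-02,  4.30893211e-02,  1.37291195e-04]), 'position': array([ 0.24470842, -0.57451464,  0.2005142 ]), 'ee_rot': array([-2.62019670e+00,  1.73190145e+00,  2.23973660e-03]), 'force': array([-0.66001432, -0.7029487 , -0.1434392 ]), 'ft_torque': array([-0.04364467,  0.01220069,  0.03535037]), 'width': 0.9971147752588435} 0.0188
scene {'K': array([[382.11332763,   0.        , 322.54314946],
       [  0.        , 382.11332763, 194.62488995],
       [  0.        ,   0.        ,   1.        ]]), 'R': array([[-0.03259777,  0.99928231,  0.01929367],
       [ 0.74323345,  0.03714259, -0.66800035],
       [-0.66823755, -0.00743563, -0.74391081]]), 't': array([ 0.06152765, -0.34609768,  1.15850456])}
top {'K': array([[442.11836001,   0.        , 326.12523357],
       [  0.        , 442.11836001, 198.03274188],
       [  0.        ,   0.        ,   1.        ]]), 'R': array([[ 4.90136386e-04, -9.99874446e-01, -1.58383350e-02],
       [-9.99633292e-01, -6.10762423e-05, -2.70791137e-02],
       [ 2.70747464e-02,  1.58457994e-02, -9.99507813e-01]]), 't': array([-0.03880875,  0.49272891,  1.13673513])}
```

View pics/scene0.png

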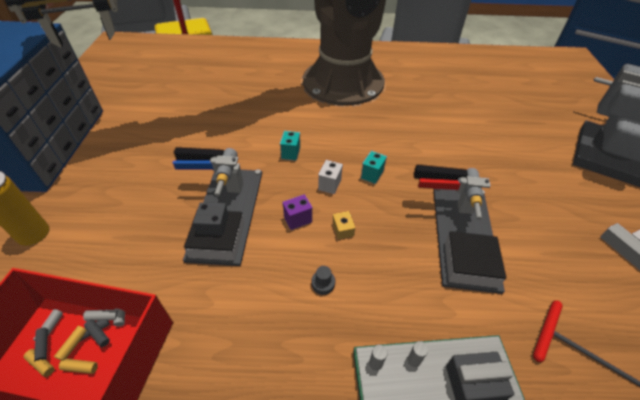

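View pics/top0.png

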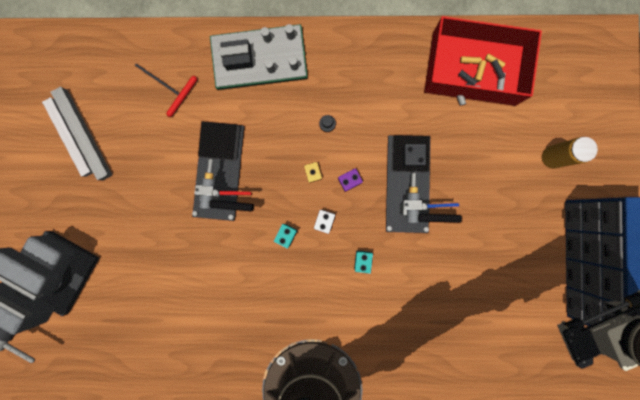

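Scene: bright aluminium block at scene (330,177), top (325,221). It could be confused with turquoise (top 286,236 and 364,262), purple (350,180) and brass (313,172). The red gun is at top (225,195) with its empty pad at (221,140). The blue gun is at (425,205) with a steel block on its pad.

```bash
cat > h.py <<'E'
import numpy as np,cv2
from cell import *
def ray(n,uv):
    c=camera_model(n);d=c["R"].T@np.linalg.inv(c["K"])@np.array([uv[0],uv[1],1.]);o=-c["R"].T@c["t"];return o,d
def onz(n,uv,z):
    o,d=ray(n,uv);return o+d*(z-o[2])/d[2]
def proj(n,X):
    c=camera_model(n);p=c["K"]@(c["R"]@np.array(X)+c["t"]);return p[:2]/p[2]
E
python3 - <<'E'
from h import *
t=cv2.imread("pics/top0.png");s=cv2.imread("pics/scene0.png")
a=cv2.resize(t[110:260,180:370],None,fx=4,fy=4,interpolation=cv2.INTER_CUBIC)
cv2.imwrite("pics/tcrop.png",a)
cv2.imwrite("pics/scrop.png",cv2.resize(s[125:300,270:520],None,fx=3.2,fy=3.2,interpolation=cv2.INTER_CUBIC))
hsv=cv2.cvtColor(t,cv2.COLOR_BGR2HSV)
m=((hsv[...,1]<50)&(hsv[...,2]>150)).astype(np.uint8)
w=np.zeros_like(m);w[195:250,300:350]=m[195:250,300:350]
c=max(cv2.findContours(w,0,2)[0],key=cv2.contourArea)
r=cv2.minAreaRect(c);print(r,cv2.boxPoints(r))
P=np.array([onz("top",p,.05) for p in cv2.boxPoints(r)]);print(P.mean(0),P, np.linalg.norm(np.diff(P,axis=0),axis=1))
E
```

```text
((324.10003662109375, 221.20001220703125), (16.127614974975586, 19.922346115112305), 18.434946060180664) [[313.30005 228.1    ]
 [319.60004 209.20001]
 [334.90002 214.30002]
 [328.60004 233.20001]]
[ 0.43401576 -0.03435831  0.05      ] [[ 0.41686129 -0.00754811  0.05      ]
 [ 0.46378856 -0.02315692  0.05      ]
 [ 0.4511442  -0.0611795   0.05      ]
 [ 0.404269   -0.04554871  0.05      ]] [0.04945507 0.04006989 0.04941261]
```

View pics/tcrop.png

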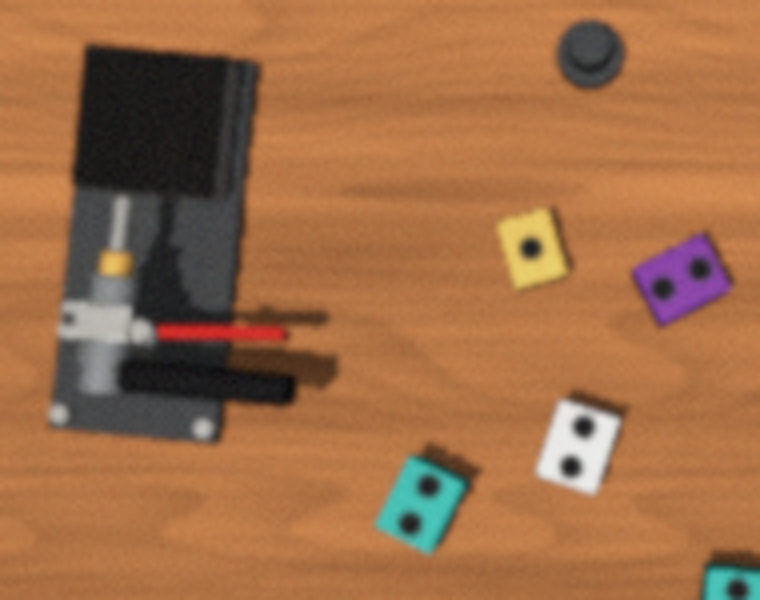

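View pics/scrop.png

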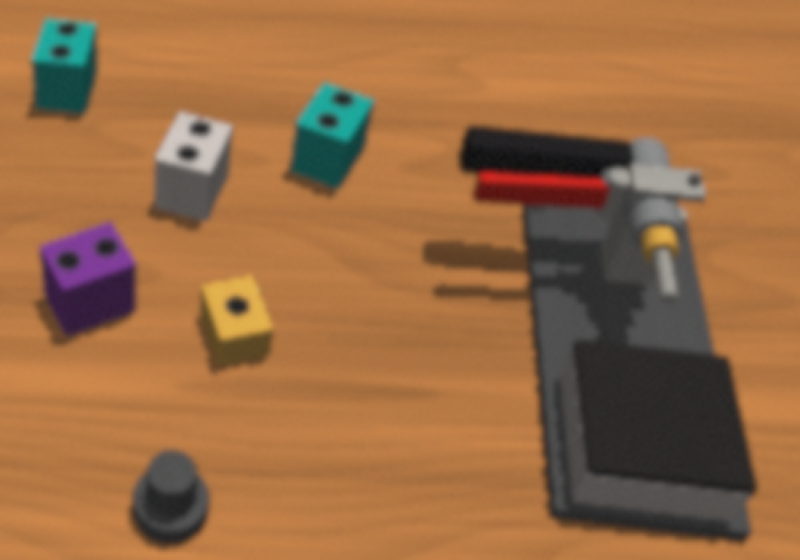

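Run:
```python
from h import *
def T(p,k,o): return (np.array(p)+.5)/k-.5+np.array(o)
tc=[T(p,4,(180,110)) for p in [(88,46),(226,59),(213,195),(76,183)]]
sc=[T(p,3.2,(270,125)) for p in [(575,343),(727,358),(754,489),(589,472)]]
P=np.array([onz("top",p,.05) for p in tc]);Q=np.array([onz("scene",p,.05) for p in sc])
for X in(P,Q):
    print(X.round(4).tolist(),X.mean(0),np.linalg.norm(np.roll(X,-1,0)-X,axis=1))
# mask-based
t=cv2.imread("pics/top0.png");g=t.max(2)
for th in(34,40,46):
    w=np.zeros(g.shape,np.uint8);w[115:160,195:250]=(g[115:160,195:250]<th);w=cv2.morphologyEx(w,2,np.ones((3,3),np.uint8)) 
    c=max(cv2.findContours(w,0,2)[0],key=cv2.contourArea);r=cv2.minAreaRect(c);B=np.array([onz("top",p,.05) for p in cv2.boxPoints(r)])
    print(th,r,B.mean(0),np.linalg.norm(np.roll(B,-1,0)-B,axis=1))
print(g[140,195:250])
# red lever, grip
hsv=cv2.cvtColor(t,cv2.COLOR_BGR2HSV)
for n,win in(("top",(185,205,205,260)),("scene",(165,200,400,500))):
    im=cv2.imread(f"pics/{n}0.png");h=cv2.cvtColor(im,cv2.COLOR_BGR2HSV)
    m=(((h[...,0]<6)|(h[...,0]>174))&(h[...,1]>170)&(h[...,2]>70)).astype(np.uint8);w=np.zeros_like(m);a,b,c_,d=win;w[a:b,c_:d]=m[a:b,c_:d]
    c=max(cv2.findContours(w,0,2)[0],key=cv2.contourArea);print(n,cv2.boundingRect(c),cv2.boxPoints(cv2.minAreaRect(c)).tolist())
# grip corners
gc=[T(p,4,(180,110)) for p in [(122,362),(294,376),(292,403),(120,389)]]
print(np.array([onz("top",p,.10) for p in gc]).round(4))
lv=[T(p,4,(180,110)) for p in [(287,328),(287,341),(157,338),(157,325)]]
print(np.array([onz("top",p,.096) for p in lv]).round(4))
```

```text
[[0.6846, 0.2732, 0.05], [0.6762, 0.1863, 0.05], [0.5908, 0.194, 0.05], [0.5984, 0.2801, 0.05]] [0.63750953 0.23339616 0.05      ] [0.08733676 0.085779   0.08647345 0.0864786 ]
[[0.5954, 0.1966, 0.05], [0.6022, 0.2843, 0.05], [0.689, 0.2752, 0.05], [0.6825, 0.1878, 0.05]] [0.64226147 0.23599413 0.05      ] [0.08793201 0.08733828 0.0876944  0.0875091 ]
34 ((217.25820922851562, 140.15985107421875), (33.49822235107422, 33.226619720458984), 5.19442892074585) [0.63663339 0.23352489 0.05      ] [0.08356674 0.08442022 0.08344903 0.08425603]
40 ((217.47471618652344, 140.4111785888672), (34.368316650390625, 34.265419006347656), 5.90614128112793) [0.63600284 0.23297705 0.05      ] [0.08616918 0.08662161 0.08604255 0.08644942]
46 ((217.5098876953125, 140.9010009765625), (34.82630157470703, 35.323822021484375), 5.710593223571777) [0.63477344 0.23288032 0.05      ] [0.08882886 0.08777307 0.0886972  0.08759277]
[187 185 181 157 105  48  30  26  28  26  27  28  26  27  30  24  28  27
  31  26  28  30  27  26  35  28  32  25  31  26  25  26  28  29  28  27
  30  24  29  35  44  58  56  50  53  63  62  72 129 175 189 192 189 190
 188]
top (220, 191, 31, 5) [[220.0, 191.0], [250.0, 191.0], [250.0, 195.0], [220.0, 195.0]]
scene (419, 178, 41, 11) [[418.54974365234375, 186.55523681640625], [419.03594970703125, 177.31765747070312], [459.2403564453125, 179.43368530273438], [458.754150390625, 188.6712646484375]]
[[0.4852 0.2363 0.1   ]
 [0.4769 0.1335 0.1   ]
 [0.4608 0.1346 0.1   ]
 [0.4691 0.2374 0.1   ]]
[[0.5056 0.1386 0.096 ]
 [0.4978 0.1386 0.096 ]
 [0.4996 0.2165 0.096 ]
 [0.5074 0.2166 0.096 ]]
```

```bash
cat >> h.py <<'E'
from scipy.spatial.transform import Rotation as Ro
def goal(p,yawdeg):
    """shift in tool axes (fraction), turn about tool z total (fraction of .5rad) for tool-down pose with tool x at yaw"""
    o=observe();R=Ro.from_rotvec(o["ee_rot"]);y=np.radians(yawdeg)
    G=Ro.from_matrix(np.array([[np.cos(y),np.sin(y),0],[np.sin(y),-np.cos(y),0],[0,0,-1]]))
    x=R.as_matrix()[:,0]
    print("t",o["clock"],"pos",o["position"].round(4),"yaw",np.degrees(np.arctan2(x[1],x[0])).round(2),"tilt",R.as_matrix()[:,2].round(4),"F",o["force"].round(1),"w",o["width"].round(3),"j",o["joints"].round(2))
    d=R.inv().apply(np.array(p)-o["position"])
    print("shift tool mm",(d*1000).round(1),"frac",(d/.15).round(3),"turn frac",((R.inv()*G).as_rotvec()/.5).round(3))
E
python3 - <<'E'
from h import *
goal([.434,-.0344,.15],71.6)
goal([.434,-.0344,.15],-108.4)
s=cv2.imread("pics/scene0.png")
T=lambda p:(np.array(p)+.5)/3.2-.5+np.array((270,125))
Q=np.array([onz("scene",T(p),.05) for p in[(182,112),(233,124),(207,170),(156,158)]]);print(Q.round(4),Q.mean(0))
E
```

```text
Traceback (most recent call last):
  File "h.py", line 15, in goal
    print("t",o["clock"],"pos",o["position"].round(4),"yaw",np.degrees(np.arctan2(x[1],x[0])).round(2),"tilt",R.as_matrix()[:,2].round(4),"F",o["force"].round(1),"w",o["width"].round(3),"j",o["joints"].round(2))
                                                                                                                                                                      ^^^^^^^^^^^^^^^^
AttributeError: 'float' object has no attribute 'round'
```

```bash
sed -i 's/o\["width"\].round(3)/round(o["width"],3)/' h.py
python3 - <<'E'
from h import *
goal([.434,-.0344,.15],71.6)
goal([.434,-.0344,.15],-108.4)
s=cv2.imread("pics/scene0.png")
T=lambda p:(np.array(p)+.5)/3.2-.5+np.array((270,125))
Q=np.array([onz("scene",T(p),.05) for p in[(182,112),(233,124),(207,170),(156,158)]]);print(Q.round(4),Q.mean(0))
E
```

```text
t 0.1 pos [ 0.2447 -0.5746  0.2007] yaw -66.93 tilt [-6.0e-04  1.2e-03 -1.0e+00] F [-0.4 -0.2  0.1] w 1.004 j [ 1.07  0.44  0.02  1.57 -0.01  1.13 -0.08]
shift tool mm [-422.7 -385.8   51.2] frac [-2.818 -2.572  0.341] turn frac [-3.000e-03  2.000e-03 -4.836e+00]
t 0.1 pos [ 0.2447 -0.5746  0.2007] yaw -66.93 tilt [-6.0e-04  1.2e-03 -1.0e+00] F [-0.4 -0.2  0.1] w 1.004 j [ 1.07  0.44  0.02  1.57 -0.01  1.13 -0.08]
shift tool mm [-422.7 -385.8   51.2] frac [-2.818 -2.572  0.341] turn frac [1.000e-03 3.000e-03 1.448e+00]
[[ 0.4081 -0.0404  0.05  ]
 [ 0.4183 -0.005   0.05  ]
 [ 0.4636 -0.0223  0.05  ]
 [ 0.4541 -0.0566  0.05  ]] [ 0.43602132 -0.03106006  0.05      ]
```

Both views agree on the block to about 3 mm: centre (0.435, -0.033), footprint 49×40 mm, top at 0.05. The pad is at (0.639, 0.2345) with the gun's x axis at about -5.2°, and the grip at (0.4725, 0.174). I'm choosing the bright silver block at top (324,221). The crop confirms two dark holes and no colour.

Request:
play_rows(rows=[[-0.246, -0.225, 0, 0, 0, 0, -1], [-0.246, -0.225, 0, 0, 0, 0, -1], [-0.246, -0.225, 0, 0, 0, 0, -1], [-0.246, -0.225, 0, 0, 0, 0, -1], [-0.246, -0.225, 0, 0, 0, 0, -1]])

```text
clock: 0.6
position: [0.3241, -0.3413, 0.1974]
ee_rot: [2.609, -1.746, -0.007]
force: [0.6, 0.0, -0.2]
width: 0.999
```

Request:
play_rows(rows=[[-0.246, -0.225, 0, 0, 0, 0, -1], [-0.246, -0.225, 0, 0, 0, 0, -1], [-0.246, -0.225, 0, 0, 0, 0, -1], [-0.246, -0.225, 0, 0, 0, 0, -1], [-0.246, -0.225, 0, 0, 0, 0, -1]])

```text
clock: 1.1
position: [0.407, -0.1056, 0.1969]
ee_rot: [2.607, -1.747, -0.007]
force: [0.9, -0.4, -0.1]
width: 0.998
```

Request:
play_rows(rows=[[0, 0, 0, 0, 0, -0.3, -1], [0, 0, 0, 0, 0, -0.3, -1], [0, 0, 0, 0, 0, -0.3, -1], [0, 0, 0, 0, 0, -0.3, -1], [0, 0, 0, 0, 0, -0.3, -1]])

```text
clock: 1.6
position: [0.4084, -0.0957, 0.1964]
ee_rot: [-3.07, 0.661, 0.01]
force: [0.2, -0.1, -0.5]
width: 1.0
```

Request:
play_rows(rows=[[0, 0, 0, 0, 0, -0.3, -1], [0, 0, 0, 0, 0, -0.3, -1], [0, 0, 0, 0, 0, -0.3, -1], [0, 0, 0, 0, 0, -0.3, -1], [0, 0, 0, 0, 0, -0.3, -1]])

```text
clock: 2.1
position: [0.4068, -0.0954, 0.1952]
ee_rot: [-3.096, -0.508, 0.013]
force: [-0.3, -0.6, 0.5]
width: 0.999
```

```bash
python3 -c "
from h import *
goal([.435,-.0335,.12],71.6)"
```

```text
t 2.1 pos [ 0.4068 -0.0954  0.1952] yaw 18.64 tilt [-0.0087  0.0029 -1.    ] F [-0.3 -0.6  0.5] w 0.999 j [ 0.52  0.14 -0.45  2.01  0.07  1.01  0.35]
shift tool mm [ 47.1 -49.3  75.1] frac [ 0.314 -0.328  0.501] turn frac [-0.017  0.009 -1.849]
```

Request:
play_rows(rows=[[0, 0, 0, 0, 0, -0.3, -1], [0, 0, 0, 0, 0, -0.3, -1], [0, 0, 0, 0, 0, -0.3, -1], [0, 0, 0, 0, 0, -0.3, -1], [0, 0, 0, 0, 0, -0.3, -1]])

```text
clock: 2.6
position: [0.4052, -0.0954, 0.194]
ee_rot: [-2.691, -1.604, 0.013]
force: [0.9, 0.2, 0.3]
width: 0.993
```

Request:
play_rows(rows=[[0, 0, 0, 0, 0, -0.3, -1], [0, 0, 0, 0, 0, 0, -1]])

```text
clock: 2.8
position: [0.4046, -0.0954, 0.1936]
ee_rot: [-2.559, -1.804, 0.013]
force: [0.3, 0.1, -0.5]
width: 1.001
```

```bash
python3 -c "
from h import *
goal([.435,-.0335,.09],71.6)"
```

```text
t 2.8 pos [ 0.4046 -0.0954  0.1936] yaw 70.35 tilt [-0.0127  0.0036 -0.9999] F [ 0.3  0.1 -0.5] w 1.001 j [ 0.61  0.16 -0.56  2.01  0.1   1.01  1.23]
shift tool mm [ 68.6   9.2 103.4] frac [0.458 0.061 0.689] turn frac [-0.026  0.002 -0.044]
```

Request:
play_rows(rows=[[0.23, 0.03, 0, -0.013, 0, -0.022, -1], [0.228, 0.03, 0, -0.013, 0, -0.022, -1], [0, 0, 0.3, 0, 0, 0, -1], [0, 0, 0.3, 0, 0, 0, -1], [0, 0, 0, 0, 0, 0, -1]])

```text
clock: 3.3
position: [0.4387, -0.0322, 0.1022]
ee_rot: [2.569, 1.803, 0.005]
force: [-0.7, -0.2, 0.3]
width: 1.0
```

```bash
python3 -c "
from h import *
goal([.435,-.0335,.011],71.6)"
```

```text
t 3.3 pos [ 0.4387 -0.0322  0.1022] yaw 70.12 tilt [ 4.2e-03 -8.0e-04 -1.0e+00] F [-0.7 -0.2  0.3] w 1.0 j [ 0.42  0.32 -0.57  2.1   0.24  0.79  0.92]
shift tool mm [-2.5 -3.5 91.2] frac [-0.017 -0.023  0.608] turn frac [ 0.008 -0.001 -0.052]
```

Request:
play_rows(rows=[[-0.017, -0.023, 0.15, 0.008, 0, -0.052, -1], [0, 0, 0.2, 0, 0, 0, -1], [0, 0, 0.15, 0, 0, 0, -1], [0, 0, 0.05, 0, 0, 0, -1], [0, 0, 0, 0, 0, 0, -1]])

```text
clock: 3.8
position: [0.4384, -0.035, 0.0235]
ee_rot: [2.558, 1.816, 0.003]
force: [-0.4, 0.1, 0.5]
width: 0.999
```

```bash
python3 -c "
from h import *
goal([.435,-.0335,.011],71.6)"
```

```text
t 3.8 pos [ 0.4384 -0.035   0.0235] yaw 70.75 tilt [ 0.0039 -0.0023 -1.    ] F [-0.4  0.1  0.5] w 0.999 j [ 0.35  0.45 -0.5   2.17  0.38  0.6   0.81]
shift tool mm [ 0.3 -3.7 12.5] frac [ 0.002 -0.025  0.083] turn frac [ 0.009  0.002 -0.03 ]
```

Request:
play_rows(rows=[[0, -0.025, 0.06, 0.008, 0, -0.03, -1], [0, 0, 0.02, 0, 0, 0, -1], [0, 0, 0, 0, 0, 0, 1], [0, 0, 0, 0, 0, 0, 1], [0, 0, 0, 0, 0, 0, 1]], force=25)

```text
clock: 4.3
position: [0.4377, -0.0344, 0.0147]
ee_rot: [2.546, 1.832, 0.005]
force: [-0.3, -0.2, 1.4]
width: 0.784
```

Request:
play_rows(rows=[[0, 0, 0, 0, 0, 0, 1], [0, 0, 0, 0, 0, 0, 1], [0, 0, 0, 0, 0, 0, 1], [0, 0, 0, 0, 0, 0, 1]])

```text
clock: 4.7
position: [0.4381, -0.0343, 0.0153]
ee_rot: [2.545, 1.831, 0.007]
force: [0.1, 3.8, 2.9]
width: 0.444
```

```bash
python3 -c "
from h import *
goal([.435,-.0335,.011],71.6)
t=get_image('top');cv2.imwrite('pics/g.png',cv2.resize(get_image('scene')[110:260,250:450],None,fx=4,fy=4))"
```

```text
t 4.7 pos [ 0.4381 -0.0343  0.0153] yaw 71.47 tilt [ 0.0068 -0.0023 -1.    ] F [0.1 3.8 2.9] w 0.444 j [ 0.34  0.46 -0.49  2.18  0.4   0.58  0.8 ]
shift tool mm [-0.2 -3.3  4.2] frac [-0.001 -0.022  0.028] turn frac [ 0.014  0.    -0.004]
```

View pics/g.png

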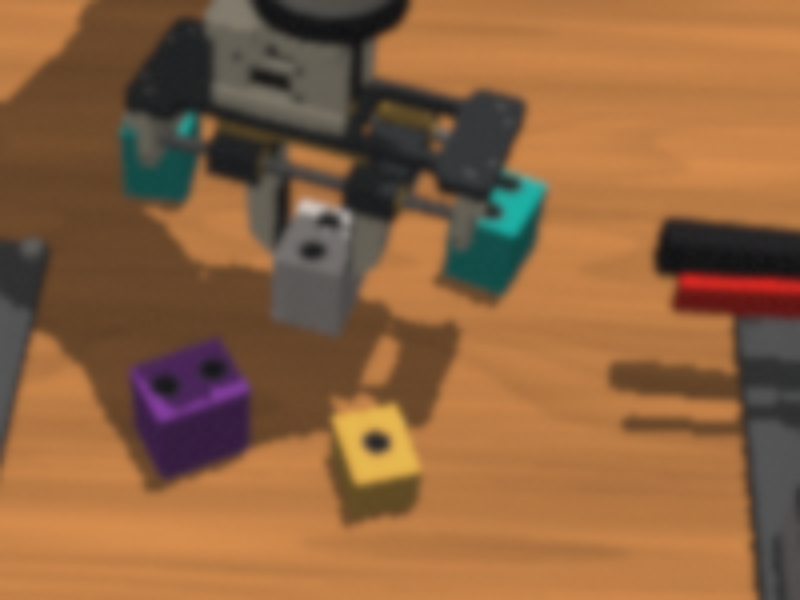

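The block is between the fingers: opening about 41 mm, as its 40 mm side requires. Lifting.

Request:
play_rows(rows=[[0, 0, 0, 0, 0, 0, 1], [0, 0, -0.1, 0, 0, 0, 1], [0, 0, -0.25, 0, 0, 0, 1], [0, 0, -0.3, 0, 0, 0, 1], [0, 0, -0.3, 0, 0, 0, 1]])

```text
clock: 5.3
position: [0.4311, -0.034, 0.1558]
ee_rot: [-2.544, -1.834, 0.012]
force: [0.6, 0.1, -2.2]
width: 0.432
```

Request:
play_rows(rows=[[0, 0, -0.3, 0, 0, 0, 1], [0, 0, 0, 0, 0, 0, 1]])

```text
clock: 5.5
position: [0.4334, -0.0336, 0.207]
ee_rot: [-2.547, -1.837, 0.005]
force: [1.0, -0.3, -2.6]
width: 0.432
```

Run:
```python
from h import *
goal([.639,.2345,.17],84.8)
cv2.imwrite('pics/g2.png',cv2.resize(get_image('scene')[60:260,220:420],None,fx=3,fy=3))
```

```text
t 5.5 pos [ 0.4334 -0.0336  0.207 ] yaw 71.58 tilt [-3.e-03 -8.e-04 -1.e+00] F [ 1.  -0.3 -2.6] w 0.432 j [ 0.51  0.18 -0.63  1.96  0.12  1.04  1.07]
shift tool mm [319.4 110.5  36.2] frac [2.129 0.736 0.241] turn frac [-0.006  0.003 -0.461]
```

View pics/g2.png

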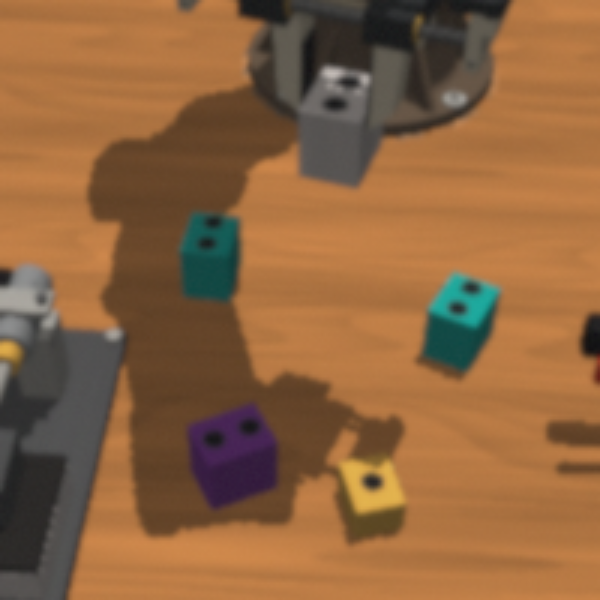

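Run:
```python
from h import *
o=observe();z=o["position"][2]+.0347
A=[onz("scene",(np.array(p)+.5)/3-.5+np.array((220,60)),z) for p in[(349,82),(335,103)]]
print(A,np.linalg.norm(A[0]-A[1]),np.mean(A,0)-o["position"])
d=np.mean(A,0)-o["position"];print(Ro.from_rotvec(o["ee_rot"]).inv().apply(d))
# nominal before: same method original picture holes, block at z .05
T=lambda p:(np.array(p)+.5)/3.2-.5+np.array((270,125))
print(np.mean([onz("scene",T(p),.05) for p in[(201,128),(188,153)]],0))
```

```text
[array([ 0.41548868, -0.02785306,  0.23911648]), array([ 0.43870553, -0.03604546,  0.23911648])] 0.024619857543006787 [-0.00474937  0.00214352  0.0347    ]
[ 0.00042897 -0.00538798 -0.03467026]
[ 0.43584996 -0.03110956  0.05      ]
```

Request:
play_rows(rows=[[0.29, 0.1, 0, 0, 0, 0, 1], [0.29, 0.1, 0, 0, 0, 0, 1], [0.29, 0.1, 0, 0, 0, 0, 1], [0.29, 0.1, 0, 0, 0, 0, 1], [0.29, 0.1, 0, 0, 0, 0, 1]])

```text
clock: 6.05
position: [0.5702, 0.1419, 0.1919]
ee_rot: [-2.562, -1.815, 0.037]
force: [0.6, -1.0, -1.5]
width: 0.433
```

Request:
play_rows(rows=[[0.29, 0.1, 0, 0, 0, -0.1, 1], [0.25, 0.1, 0, 0, 0, -0.1, 1], [0, 0, 0, 0, 0, -0.1, 1], [0, 0, 0, 0, 0, -0.1, 1], [0, 0, 0, 0, 0, 0, 1]])

```text
clock: 6.55
position: [0.6216, 0.2189, 0.1728]
ee_rot: [-2.342, -2.072, 0.063]
force: [-0.1, -0.2, -2.5]
width: 0.43
```

Run:
```python
from h import *
goal([.6435,.2343,.1],84.8)
```

```text
t 6.55 pos [0.6216 0.2189 0.1728] yaw 83.03 tilt [-0.0391 -0.0164 -0.9991] F [-0.1 -0.2 -2.5] w 0.43 j [-0.03  0.63 -0.65  1.43  0.38  1.25  0.73]
shift tool mm [19.5 22.6 71.6] frac [0.13  0.15  0.477] turn frac [-0.074  0.041 -0.062]
```

Request:
play_rows(rows=[[0.13, 0.15, 0, -0.074, 0.041, -0.06, 1], [0, 0, 0, 0, 0, 0, 1]])

```text
clock: 6.75
position: [0.6451, 0.2346, 0.167]
ee_rot: [-2.322, -2.115, 0.008]
force: [0.3, 0.5, -2.4]
width: 0.433
```

Run:
```python
from h import *
goal([.6435,.2343,.1],84.8)
```

```text
t 6.75 pos [0.6451 0.2346 0.167 ] yaw 84.65 tilt [-0.0043 -0.0026 -1.    ] F [ 0.3  0.5 -2.4] w 0.433 j [-0.04  0.65 -0.65  1.4   0.4   1.23  0.74]
shift tool mm [-0.2 -1.3 67.1] frac [-0.001 -0.009  0.447] turn frac [-0.008  0.006 -0.005]
```

Request:
play_rows(rows=[[0, -0.009, 0.15, -0.008, 0.006, -0.005, 1], [0, 0, 0.2, 0, 0, 0, 1], [0, 0, 0.1, 0, 0, 0, 1], [0, 0, 0, 0, 0, 0, 1]])

```text
clock: 7.15
position: [0.6407, 0.2315, 0.0933]
ee_rot: [-2.326, -2.11, 0.012]
force: [0.6, 0.6, -2.3]
width: 0.43
```

Run:
```python
from h import *
goal([.6435,.2343,.0665],84.8)
cv2.imwrite('pics/p1.png',cv2.resize(get_image('scene')[140:300,400:560],None,fx=4,fy=4))
```

```text
t 7.15 pos [0.6407 0.2315 0.0933] yaw 84.43 tilt [-0.0059 -0.0045 -1.    ] F [ 0.6  0.6 -2.3] w 0.43 j [-0.05  0.71 -0.63  1.49  0.45  1.09  0.7 ]
shift tool mm [ 3.2  2.7 26.8] frac [0.021 0.018 0.179] turn frac [-0.011  0.01  -0.013]
```

View pics/p1.png

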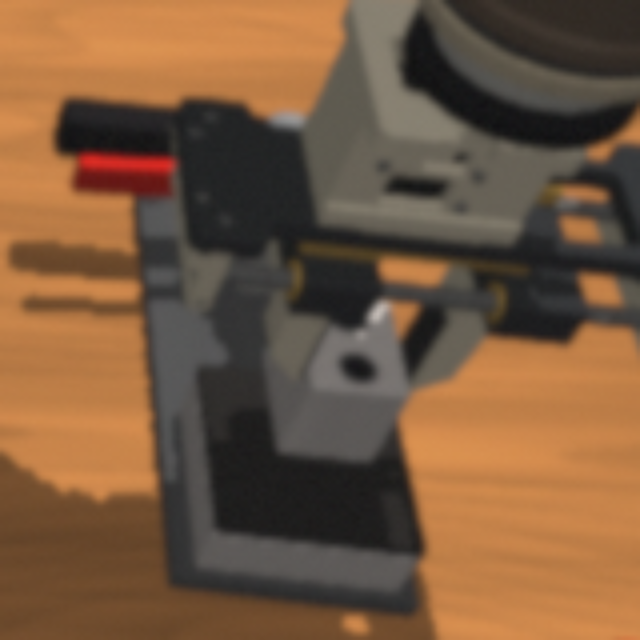

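Request:
play_rows(rows=[[0.021, 0.018, 0.08, -0.011, 0.01, -0.013, 1], [0, 0, 0.04, 0, 0, 0, 1], [0, 0, 0, 0, 0, 0, 1]])

```text
clock: 7.5
position: [0.6457, 0.2353, 0.0776]
ee_rot: [2.32, 2.116, 0.008]
force: [0.4, -0.4, -1.6]
width: 0.433
```

Run:
```python
from h import *
goal([.6435,.2343,.0665],84.8)
```

```text
t 7.5 pos [0.6457 0.2353 0.0776] yaw 84.76 tilt [ 0.0046  0.0021 -1.    ] F [ 0.4 -0.4 -1.6] w 0.433 j [-0.06  0.73 -0.62  1.5   0.46  1.06  0.69]
shift tool mm [-1.2 -2.2 11.1] frac [-0.008 -0.014  0.074] turn frac [ 0.009 -0.005 -0.002]
```

Request:
play_rows(rows=[[-0.008, -0.014, 0.03, 0.006, -0.003, 0, 1], [0, 0, 0.025, 0, 0, 0, 1], [0, 0, 0, 0, 0, 0, 1]])

```text
clock: 7.8
position: [0.644, 0.2347, 0.07]
ee_rot: [2.32, 2.117, 0.005]
force: [-0.2, 0.3, -2.8]
width: 0.433
```

Run:
```python
from h import *
goal([.6435,.2343,.0665],84.8)
cv2.imwrite('pics/p2.png',cv2.resize(get_image('scene')[200:300,420:540],None,fx=6,fy=6))
```

```text
t 7.8 pos [0.644  0.2347 0.07  ] yaw 84.74 tilt [ 0.003   0.0015 -1.    ] F [-0.2  0.3 -2.8] w 0.433 j [-0.06  0.73 -0.62  1.51  0.47  1.04  0.69]
shift tool mm [-0.4 -0.5  3.5] frac [-0.003 -0.003  0.023] turn frac [ 0.006 -0.004 -0.002]
```

View pics/p2.png

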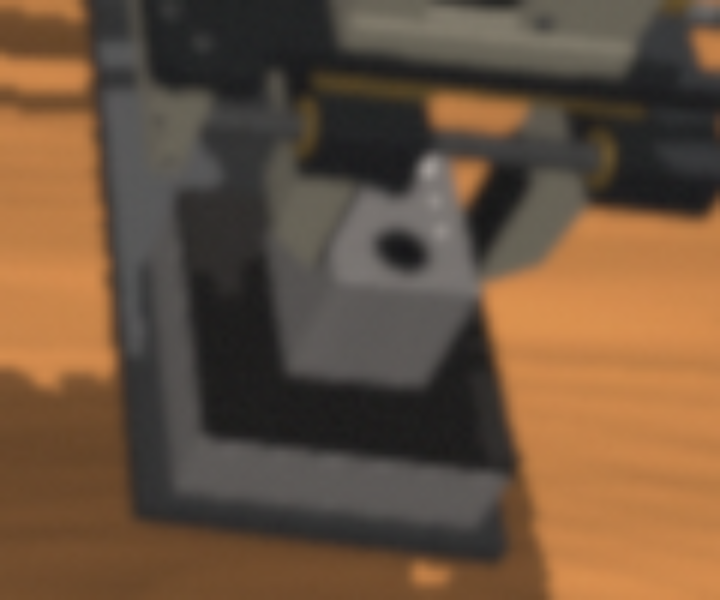

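Run:
```python
from h import *
T=lambda p:(np.array(p)+.5)/6-.5+np.array((420,200))
z=.0547
for p in[(285,375),(430,388)]: print(onz("scene",T(p),z).round(4))
F=np.mean([onz("scene",T(p),z) for p in[(285,375),(430,388)]],0)
a=np.radians(-5.2);print("block ctr",F-.025*np.array([np.cos(a),np.sin(a),0]))
for p in [(205,435),(510,470)]: print("pad front",onz("scene",T(p),.05).round(4))
```

```text
[0.6639 0.2136 0.0547]
[0.6665 0.2554 0.0547]
block ctr [0.64028714 0.23677012 0.0547    ]
pad front [0.6823 0.1879 0.05  ]
pad front [0.69   0.2738 0.05  ]
```

In the scene view the block sits within 2 mm of the pad centre: block (0.640,0.237), pad (0.642,0.236). Lowering it.

Request:
play_rows(rows=[[0, 0.007, 0.018, 0.006, -0.004, 0, 1], [0, 0, 0.01, 0, 0, 0, 1], [0, 0, 0, 0, 0, 0, 1]])

```text
clock: 8.15
position: [0.6456, 0.2348, 0.0663]
ee_rot: [2.321, 2.117, 0.001]
force: [-0.6, -0.7, -2.1]
width: 0.434
```

Request:
play_rows(rows=[[0, -0.003, 0.01, 0, 0, 0, 1], [0, 0, 0, 0, 0, 0, 1]])

```text
clock: 8.35
position: [0.6457, 0.235, 0.0656]
ee_rot: [2.321, 2.116, 0.002]
force: [0.2, -0.1, -2.4]
width: 0.436
```

Request:
play_rows(rows=[[0, -0.003, 0.012, 0, 0, 0, 1], [0, 0, 0, 0, 0, 0, 1]])

```text
clock: 8.55
position: [0.6459, 0.2354, 0.0658]
ee_rot: [2.32, 2.115, 0.005]
force: [0.3, 0.7, -2.7]
width: 0.428
```

Request:
play_rows(rows=[[0, 0, 0.02, 0, 0, 0, 1], [0, 0, 0, 0, 0, 0, 1]])

```text
clock: 8.75
position: [0.6467, 0.2368, 0.0652]
ee_rot: [2.319, 2.115, 0.011]
force: [-0.0, -0.3, -2.5]
width: 0.431
```

Run:
```python
from h import *
goal([.6440,.2343,.0645],84.8)
cv2.imwrite('pics/p3.png',cv2.resize(get_image('scene')[200:300,420:540],None,fx=6,fy=6))
goal([.6440,.2343,.0645],84.8)
```

```text
t 8.75 pos [0.6467 0.2368 0.0652] yaw 84.74 tilt [ 0.0069  0.0026 -1.    ] F [-0.  -0.3 -2.5] w 0.431 j [-0.06  0.74 -0.62  1.51  0.47  1.03  0.68]
shift tool mm [-2.7 -2.5  0.6] frac [-0.018 -0.016  0.004] turn frac [ 0.013 -0.006 -0.002]
t 8.8 pos [0.6467 0.2369 0.065 ] yaw 84.74 tilt [ 0.0068  0.0027 -1.    ] F [-0.  -1.  -2.1] w 0.432 j [-0.06  0.74 -0.62  1.51  0.47  1.03  0.68]
shift tool mm [-2.8 -2.5  0.5] frac [-0.019 -0.016  0.003] turn frac [ 0.013 -0.007 -0.002]
```

View pics/p3.png

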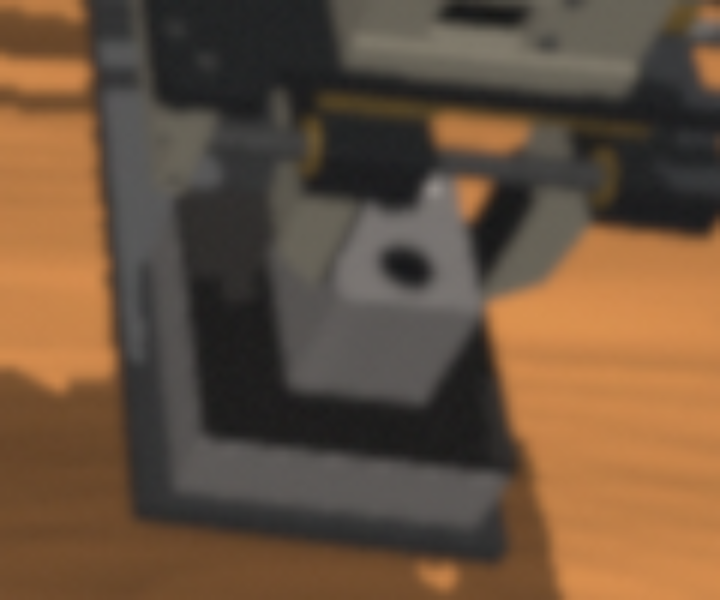

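Request:
play_rows(rows=[[-0.018, -0.016, -0.01, 0.014, -0.007, 0, 1], [0, 0, 0, 0, 0, 0, 1]])

```text
clock: 9.0
position: [0.6434, 0.2339, 0.0656]
ee_rot: [-2.32, -2.117, 0.003]
force: [0.4, 0.0, -2.9]
width: 0.429
```

Run:
```python
from h import *
goal([.6440,.2343,.0645],84.8)
```

```text
t 9.0 pos [0.6434 0.2339 0.0656] yaw 84.74 tilt [-2.2e-03 -8.0e-04 -1.0e+00] F [ 0.4  0.  -2.9] w 0.429 j [-0.06  0.74 -0.62  1.51  0.47  1.04  0.69]
shift tool mm [0.4 0.5 1.1] frac [0.003 0.004 0.008] turn frac [-0.004  0.002 -0.002]
```

Request:
play_rows(rows=[[0, 0, 0.018, 0, 0, 0, 1]])

```text
clock: 9.1
position: [0.6434, 0.2341, 0.0646]
ee_rot: [-2.321, -2.117, 0.003]
force: [-9.8, -6.9, 34.6]
width: 0.434
```

Run:
```python
from h import *
goal([.6440,.2343,.0645],84.8)
```

```text
t 9.1 pos [0.6434 0.2341 0.0646] yaw 84.73 tilt [-1.8e-03 -8.0e-04 -1.0e+00] F [-9.8 -6.9 34.6] w 0.434 j [-0.06  0.74 -0.62  1.51  0.47  1.04  0.69]
shift tool mm [0.2 0.6 0.1] frac [0.002 0.004 0.001] turn frac [-0.003  0.002 -0.002]
```

Contact (34 N). Backing off a hair, then releasing.

Request:
play_rows(rows=[[0, 0, -0.006, 0, 0, 0, 1], [0, 0, 0, 0, 0, 0, 1]])

```text
clock: 9.3
position: [0.6434, 0.2342, 0.0658]
ee_rot: [-2.321, -2.117, 0.002]
force: [-0.1, -0.6, -2.8]
width: 0.43
```

Request:
play_rows(rows=[[0, 0, 0.008, 0, 0, 0, 1]])

```text
clock: 9.4
position: [0.6433, 0.2342, 0.0647]
ee_rot: [-2.321, -2.116, 0.003]
force: [-4.6, -4.5, 16.2]
width: 0.432
```

Request:
play_rows(rows=[[0, 0, 0, 0, 0, 0, -0.5], [0, 0, 0, 0, 0, 0, -0.5], [0, 0, 0, 0, 0, 0, -0.5], [0, 0, 0, 0, 0, 0, -0.5], [0, 0, 0, 0, 0, 0, -0.5]])

```text
clock: 9.9
position: [0.6436, 0.2344, 0.0639]
ee_rot: [-2.321, -2.116, 0.002]
force: [-0.3, 0.1, 0.7]
width: 0.746
```

Run:
```python
from h import *
goal([.6440,.2343,.22],84.8)
```

```text
t 9.9 pos [0.6436 0.2344 0.0639] yaw 84.71 tilt [-1.8e-03 -2.0e-04 -1.0e+00] F [-0.3  0.1  0.7] w 0.746 j [-0.06  0.74 -0.62  1.51  0.47  1.04  0.69]
shift tool mm [-1.000e-01  2.000e-01 -1.561e+02] frac [-0.00e+00  1.00e-03 -1.04e+00] turn frac [-0.003  0.001 -0.003]
```

Request:
play_rows(rows=[[0, 0, -0.1, 0, 0, 0, -0.5], [0, 0, -0.15, 0, 0, 0, -0.5], [0, 0, -0.25, 0, 0, 0, -0.5], [0, 0, -0.3, 0, 0, 0, -1], [0, 0, -0.25, 0, 0, 0, -1]])

```text
clock: 10.4
position: [0.6409, 0.2328, 0.2242]
ee_rot: [-2.316, -2.115, 0.017]
force: [0.8, 0.4, 0.1]
width: 0.874
```

Run:
```python
from h import *
a=np.radians(-5.2)
goal([.4725+.004*np.cos(a),.174+.004*np.sin(a),.22],-5.2)
cv2.imwrite('pics/p4.png',cv2.resize(get_image('scene')[150:300,400:540],None,fx=5,fy=5)[:600])
```

```text
t 10.4 pos [0.6409 0.2328 0.2242] yaw 84.8 tilt [-0.0113 -0.0035 -0.9999] F [0.8 0.4 0.1] w 0.874 j [-0.04  0.61 -0.67  1.33  0.37  1.34  0.77]
shift tool mm [ -73.8 -158.3    6.2] frac [-0.492 -1.055  0.042] turn frac [-0.01   0.024  3.141]
```

View pics/p4.png

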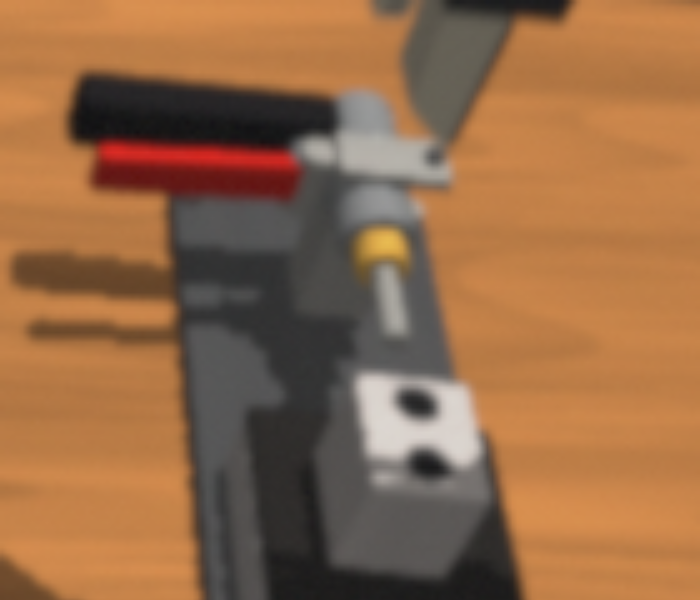

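The block stands free on the pad, holes up, in front of the nozzle. Next: turn and move over the grip.

Request:
play_rows(rows=[[0, 0, 0, 0, 0, 0.3, -1], [0, 0, 0, 0, 0, 0.3, -1], [0, 0, 0, 0, 0, 0.3, -1], [0, 0, 0, 0, 0, 0.3, -1], [0, 0, 0, 0, 0, 0.3, -1]])

```text
clock: 10.95
position: [0.6445, 0.2369, 0.2418]
ee_rot: [-2.934, -1.111, -0.014]
force: [0.3, 0.2, 0.2]
width: 0.995
```

Request:
play_rows(rows=[[0, 0, 0, 0, 0, 0.3, -1], [0, 0, 0, 0, 0, 0.3, -1], [0, 0, 0, 0, 0, 0.3, -1], [0, 0, 0, 0, 0, 0.3, -1], [0, 0, 0, 0, 0, 0.3, -1]])

```text
clock: 11.45
position: [0.6438, 0.2387, 0.2474]
ee_rot: [-3.13, 0.04, -0.016]
force: [0.0, -0.5, 0.3]
width: 1.0
```

Run:
```python
from h import *
a=np.radians(-5.2)
goal([.4725+.004*np.cos(a),.174+.004*np.sin(a),.20],-5.2)
im=get_image('scene');cv2.imwrite('pics/p5.png',cv2.resize(im[150:300,400:540],None,fx=4,fy=4))
T=lambda p:(np.array(p)+.5)/5-.5+np.array((400,150))
print(np.mean([onz("scene",T(p),.1) for p in[(417,403),(428,461)]],0))
```

```text
t 11.45 pos [0.6438 0.2387 0.2474] yaw -1.48 tilt [ 0.0103  0.0111 -0.9999] F [ 0.  -0.5  0.3] w 1.0 j [-0.23  0.53 -0.34  1.33  0.17  1.3  -0.59]
shift tool mm [-166.1   69.9   44.9] frac [-1.107  0.466  0.3  ] turn frac [-0.023 -0.019  0.13 ]
[0.63911949 0.23457529 0.1       ]
```

View pics/p5.png

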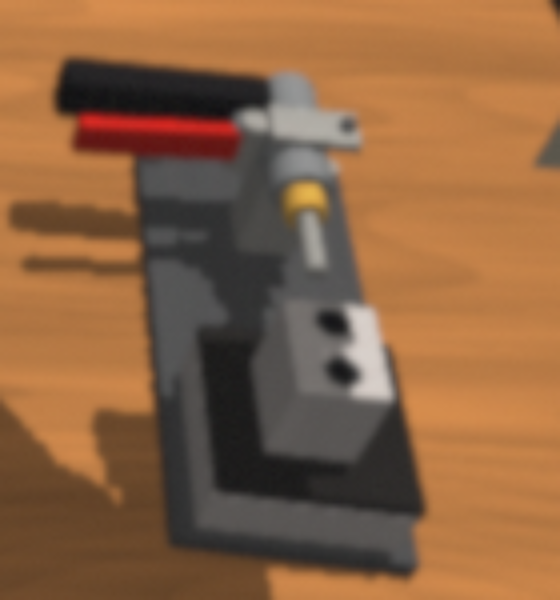

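Run:
```python
from h import *
im=cv2.imread('pics/scene0.png')
cv2.imwrite('pics/lev.png',cv2.resize(im[155:200,405:495],None,fx=8,fy=8,interpolation=cv2.INTER_CUBIC))
a=np.radians(-5.2);x=np.array([np.cos(a),np.sin(a),0]);y=np.array([-np.sin(a),np.cos(a),0])
g=np.array([.4725,.174,.085])
for n,p in dict(leverFTfree=g+.035*x-.035*y+[0,0,.011],leverFTroot=g+.035*x+.04*y+[0,0,.011],gripFT=g+.01*x-.04*y+[0,0,.015],gripBT=g-.01*x-.04*y+[0,0,.015]).items():
    print(n,((proj("scene",p)+.5-[405,155])*8-.5).round(0),((proj("top",p)+.5-[180,110])*4-.5).round(0))
```

```text
leverFTfree [ 90. 196.] [291. 330.]
leverFTroot [401. 228.] [167. 319.]
gripFT [ 69. 112.] [294. 373.]
gripBT [66. 58.] [291. 406.]
```

View pics/lev.png

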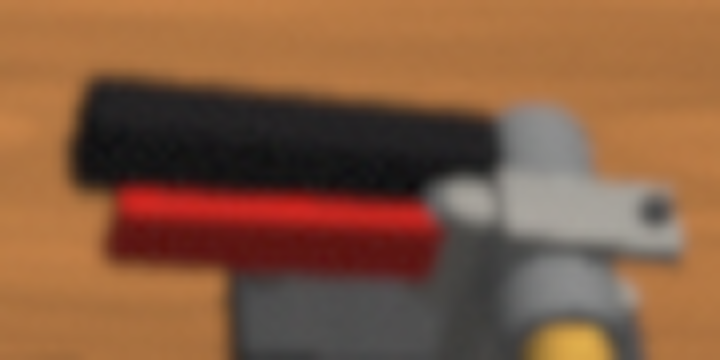

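Request:
play_rows(rows=[[-0.277, 0.117, 0, -0.023, -0.019, 0.13, -1], [-0.277, 0.117, 0, 0, 0, 0, -1], [-0.277, 0.117, 0, 0, 0, 0, -1], [-0.22, 0.1, 0, 0, 0, 0, -1], [0, 0, 0, 0, 0, 0, -1]])

```text
clock: 12.0
position: [0.4748, 0.1839, 0.2475]
ee_rot: [-3.138, 0.135, -0.002]
force: [1.0, -0.4, 0.2]
width: 0.999
```

Run:
```python
from h import *
goal([.478,.1747,.15],-5.2)
```

```text
t 12.0 pos [0.4748 0.1839 0.2475] yaw -4.91 tilt [ 1.e-03  9.e-04 -1.e+00] F [ 1.  -0.4  0.2] w 0.999 j [-0.17  0.24 -0.37  1.76  0.09  1.16 -0.66]
shift tool mm [ 3.9  9.  97.5] frac [0.026 0.06  0.65 ] turn frac [-0.002 -0.002  0.01 ]
```

Request:
play_rows(rows=[[0.026, 0.06, 0.05, 0, 0, 0.01, -1], [0, 0, 0.3, 0, 0, 0, -1], [0, 0, 0.25, 0, 0, 0, -1], [0, 0, 0, 0, 0, 0, -1]])

```text
clock: 12.4
position: [0.4832, 0.1742, 0.1579]
ee_rot: [-3.135, 0.132, -0.015]
force: [0.8, -0.6, 0.4]
width: 1.003
```

Run:
```python
from h import *
goal([.478,.1747,.066],-5.2)
```

```text
t 12.4 pos [0.4832 0.1742 0.1579] yaw -4.82 tilt [ 0.01    0.0034 -0.9999] F [ 0.8 -0.6  0.4] w 1.003 j [-0.17  0.32 -0.36  1.88  0.14  0.95 -0.67]
shift tool mm [-6.1  0.3 91.8] frac [-0.041  0.002  0.612] turn frac [-0.008 -0.019  0.013]
```

Request:
play_rows(rows=[[-0.041, 0, 0, -0.008, -0.019, 0.013, -1], [0, 0, 0.1, 0, 0, 0, -1], [0, 0, 0, 0, 0, 0, -1]])

```text
clock: 12.7
position: [0.4796, 0.1754, 0.1454]
ee_rot: [-3.137, 0.142, -0.001]
force: [-0.6, 0.6, 1.0]
width: 0.999
```

Run:
```python
from h import *
goal([.478,.1747,.066],-5.2)
cv2.imwrite('pics/q1.png',cv2.resize(get_image('scene')[110:220,390:520],None,fx=5,fy=5))
```

```text
t 12.7 pos [0.4796 0.1754 0.1454] yaw -5.19 tilt [ 7.0e-04  1.3e-03 -1.0e+00] F [-0.6  0.6  1. ] w 0.999 j [-0.17  0.34 -0.36  1.9   0.14  0.93 -0.69]
shift tool mm [-1.6  0.9 79.4] frac [-0.011  0.006  0.53 ] turn frac [-0.003 -0.001  0.   ]
```

View pics/q1.png

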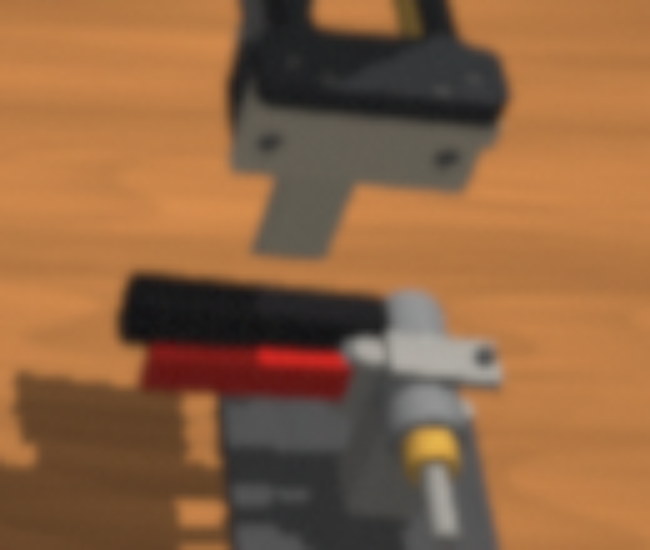

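Request:
play_rows(rows=[[-0.011, 0.006, 0.15, 0, 0, 0, -1], [0, 0, 0.1, 0, 0, 0, -1], [0, 0, 0, 0, 0, 0, -1]])

```text
clock: 13.05
position: [0.4827, 0.1773, 0.114]
ee_rot: [-3.133, 0.141, -0.016]
force: [0.3, 0.9, 0.6]
width: 0.994
```

Run:
```python
from h import *
goal([.478,.1747,.066],-5.2)
cv2.imwrite('pics/q2.png',cv2.resize(get_image('scene')[110:220,390:520],None,fx=5,fy=5))
```

```text
t 13.05 pos [0.4827 0.1773 0.114 ] yaw -5.17 tilt [ 0.0102  0.0054 -0.9999] F [0.3 0.9 0.6] w 0.994 j [-0.18  0.37 -0.35  1.94  0.17  0.85 -0.71]
shift tool mm [-4.9  3.3 47.9] frac [-0.033  0.022  0.319] turn frac [-0.012 -0.019  0.001]
```

View pics/q2.png

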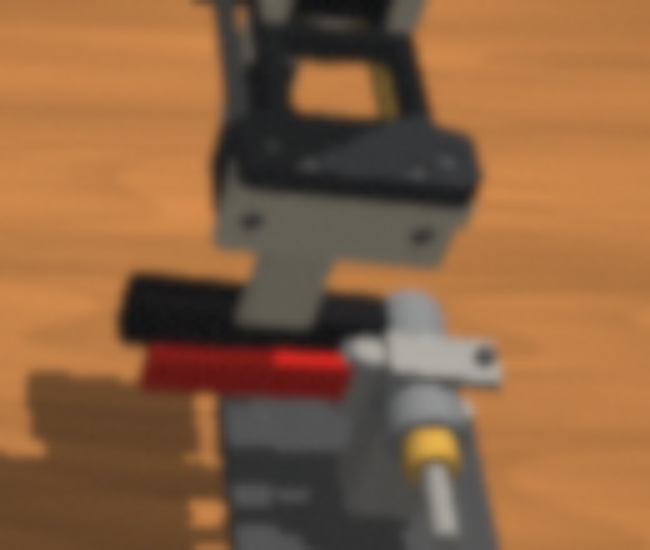

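Request:
play_rows(rows=[[-0.033, 0.02, 0, -0.012, -0.019, 0, -1], [0, 0, 0.06, 0, 0, 0, -1], [0, 0, 0.06, 0, 0, 0, -1]])

```text
clock: 13.4
position: [0.4804, 0.1762, 0.1004]
ee_rot: [-3.135, 0.142, -0.011]
force: [-0.2, -0.5, -0.1]
width: 0.999
```

Run:
```python
from h import *
goal([.478,.1747,.066],-5.2)
cv2.imwrite('pics/q3.png',cv2.resize(get_image('scene')[110:220,390:520],None,fx=5,fy=5))
```

```text
t 13.4 pos [0.4804 0.1762 0.1004] yaw -5.17 tilt [ 0.0069  0.0028 -1.    ] F [-0.2 -0.5 -0.1] w 0.999 j [-0.19  0.39 -0.35  1.95  0.18  0.82 -0.72]
shift tool mm [-2.5  1.9 34.3] frac [-0.017  0.012  0.229] turn frac [-0.007 -0.013  0.001]
```

View pics/q3.png

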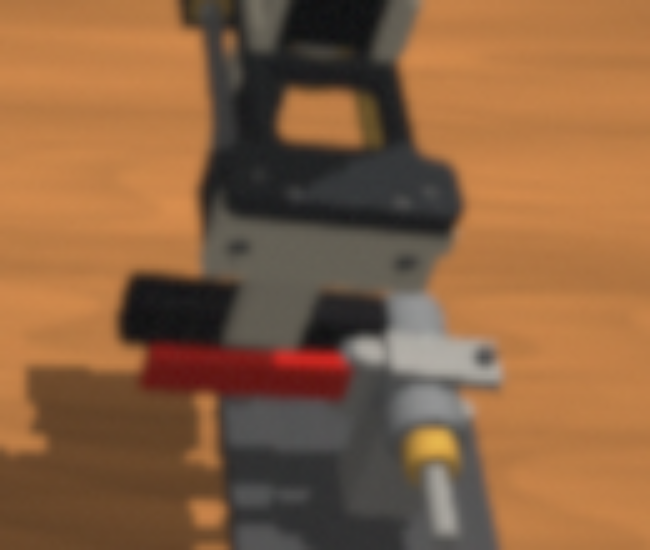

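Run:
```python
from h import *
o=observe();R=Ro.from_rotvec(o["ee_rot"])
for n,d in dict(fin=[.046,0,0],fout=[.058,0,0],bin=[-.046,0,0],bout=[-.06,0,0]).items():
    for s in(-.0095,.0095):
        p=o["position"]+R.apply(np.array(d)+[0,s,0]); print(n,s,p.round(4),((proj("scene",p)+.5-[390,110])*5-.5).round(0))
```

```text
fin -0.0095 [0.5263 0.1812 0.0991] [258. 387.]
fin 0.0095 [0.5246 0.1623 0.0991] [208. 382.]
fout -0.0095 [0.5382 0.1801 0.0992] [261. 410.]
fout 0.0095 [0.5365 0.1612 0.0991] [210. 405.]
bin -0.0095 [0.4347 0.1895 0.0987] [239. 228.]
bin 0.0095 [0.433  0.1706 0.0986] [193. 223.]
bout -0.0095 [0.4207 0.1908 0.0986] [237. 206.]
bout 0.0095 [0.419  0.1718 0.0986] [191. 201.]
```

Run:
```python
from h import *
R=Ro.from_rotvec([-3.137,.142,-.001])
for P,l in(([.4796,.1754,.1454],"q1 obs tip 255-330,row 255"),([.4827,.1773,.114],"q2 obs 235-315,row 325")):
  print(l)
  for n,d in dict(fin=.046,fout=.065,mid=0,bin=-.046,bout=-.065).items():
    print(n,[((proj("scene",np.array(P)+R.apply([d,s,0]))+.5-[390,110])*5-.5).round(0) for s in(-.0095,.0095)])
im=get_image("scene");cv2.imwrite("pics/full.png",im)
cv2.imwrite("pics/fullt.png",cv2.resize(get_image("top")[120:320,150:350],None,fx=3,fy=3))
```

```text
q1 obs tip 255-330,row 255
fin [array([289., 301.]), array([236., 296.])]
fout [array([294., 337.]), array([240., 332.])]
mid [array([277., 217.]), array([227., 212.])]
bin [array([267., 140.]), array([218., 136.])]
bout [array([263., 110.]), array([215., 106.])]
q2 obs 235-315,row 325
fin [array([273., 367.]), array([222., 361.])]
fout [array([278., 403.]), array([226., 398.])]
mid [array([263., 283.]), array([214., 278.])]
bin [array([253., 205.]), array([206., 201.])]
bout [array([250., 175.]), array([203., 171.])]
```

View pics/full.png

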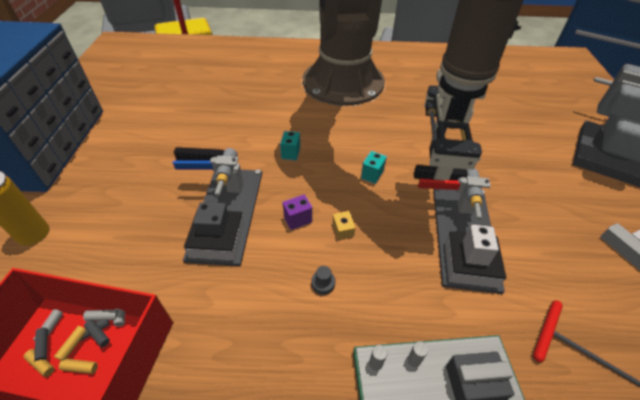

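View pics/fullt.png

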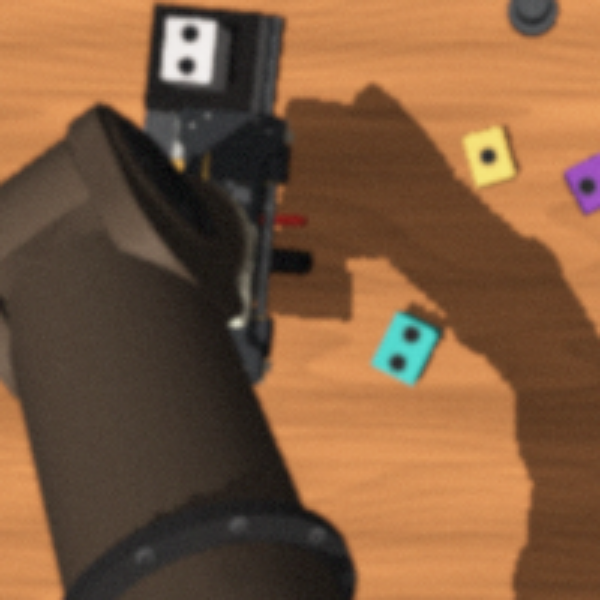

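```bash
python3 - <<'E'
from h import *
def pr(P,yaw,k,off,d,s,dz):
    y=np.radians(yaw);X=np.array([np.cos(y),np.sin(y),0]);Y=np.array([np.sin(y),-np.cos(y),0])
    return ((proj("scene",np.array(P)+d*X+s*Y+[0,0,dz])+.5-off)*k-.5).round(0)
for dz in(0,.019,.05):
  print(dz,"p2 right",[pr([.644,.2347,.07],84.74,6,[420,200],d,s,dz).tolist() for d in(.02,.039) for s in(-.0095,.0095)])
  print(dz,"p2 left",[pr([.644,.2347,.07],84.74,6,[420,200],d,s,dz).tolist() for d in(-.02,-.039) for s in(-.0095,.0095)])
  print(dz,"p4 left finger",[pr([.6409,.2328,.2242],84.8,5,[400,150],d,s,dz).tolist() for d in(-.04,.04) for s in(-.0095,.0095)])
E
python3 -c "
import cv2
im=cv2.imread('pics/p2.png');print(im.shape)"
```

```text
0 p2 right [[422.0, 273.0], [433.0, 327.0], [487.0, 280.0], [500.0, 334.0]]
0 p2 left [[284.0, 257.0], [292.0, 311.0], [219.0, 250.0], [226.0, 303.0]]
0 p4 left finger [[415.0, 151.0], [425.0, 198.0], [691.0, 179.0], [707.0, 226.0]]
0.019 p2 right [[444.0, 235.0], [456.0, 290.0], [511.0, 243.0], [524.0, 297.0]]
0.019 p2 left [[304.0, 220.0], [313.0, 274.0], [238.0, 213.0], [245.0, 266.0]]
0.019 p4 left finger [[437.0, 106.0], [447.0, 152.0], [720.0, 134.0], [737.0, 181.0]]
0.05 p2 right [[483.0, 171.0], [496.0, 226.0], [553.0, 178.0], [567.0, 234.0]]
0.05 p2 left [[338.0, 155.0], [347.0, 210.0], [269.0, 148.0], [277.0, 202.0]]
0.05 p4 left finger [[474.0, 27.0], [487.0, 73.0], [770.0, 55.0], [790.0, 102.0]]
(600, 720, 3)
```

The visible finger metal ends about 19 mm above the reported TCP in every view (q1, q2, p2, p4). I'll go a little lower, to TCP z ≈ 0.058, so the pads cover the lever either way.

Request:
play_rows(rows=[[-0.02, 0.012, 0.05, -0.01, -0.016, 0, -1], [-0.005, 0, 0.08, 0, -0.004, 0, -1], [-0.005, 0, 0.06, 0, -0.004, 0, -1]])

```text
clock: 13.85
position: [0.4752, 0.1747, 0.07]
ee_rot: [3.136, -0.141, -0.011]
force: [0.5, -0.9, 0.6]
width: 0.998
```

Run:
```python
from h import *
goal([.478,.1747,.058],-5.2)
cv2.imwrite('pics/q4.png',cv2.resize(get_image('scene')[110:220,390:520],None,fx=5,fy=5))
```

```text
t 13.85 pos [0.4752 0.1747 0.07  ] yaw -5.17 tilt [-0.0073 -0.0016 -1.    ] F [ 0.5 -0.9  0.6] w 0.998 j [-0.2   0.43 -0.34  1.98  0.2   0.77 -0.74]
shift tool mm [ 2.9 -0.3 12. ] frac [ 0.019 -0.002  0.08 ] turn frac [0.004 0.014 0.001]
```

View pics/q4.png

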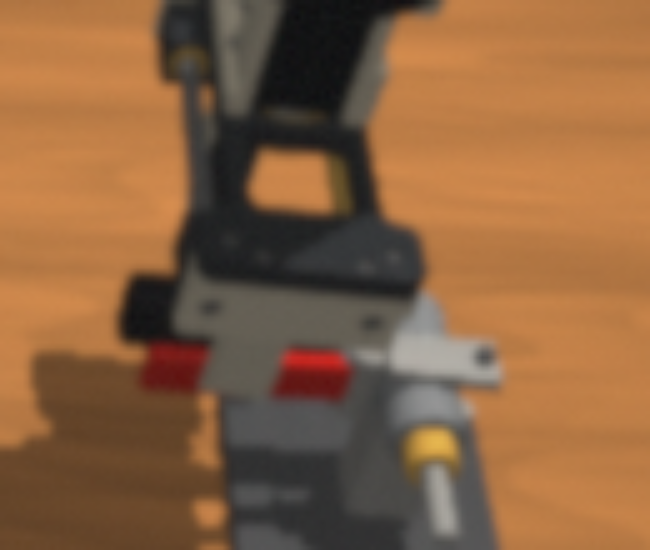

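The finger is in front of the lever, with its tip at crop (240,395) overlapping the lever's face. Small lowering and x correction, then squeeze.

Request:
play_rows(rows=[[0.019, 0, 0.045, 0.004, 0.014, 0, -1], [0, 0, 0, 0, 0, 0, -1]])

```text
clock: 14.1
position: [0.4766, 0.1737, 0.0602]
ee_rot: [3.137, -0.141, -0.005]
force: [-0.3, 0.2, -0.1]
width: 0.999
```

Run:
```python
from h import *
goal([.478,.1747,.063],-5.2)
```

```text
t 14.1 pos [0.4766 0.1737 0.0602] yaw -5.15 tilt [-0.0034 -0.0015 -1.    ] F [-0.3  0.2 -0.1] w 0.999 j [-0.2   0.45 -0.33  1.99  0.21  0.74 -0.75]
shift tool mm [ 1.3 -1.1 -2.8] frac [ 0.009 -0.007 -0.018] turn frac [0.004 0.007 0.002]
```

Request:
play_rows(rows=[[0.009, -0.005, -0.01, 0.004, 0.007, 0, 0], [0, 0, 0, 0, 0, 0, 0], [0, 0, 0, 0, 0, 0, 0], [0, 0, 0, 0, 0, 0, 0], [0, 0, 0, 0, 0, 0, 0]], force=25)

```text
clock: 14.6
position: [0.4789, 0.1748, 0.0627]
ee_rot: [-3.137, 0.141, -0.003]
force: [2.7, -0.1, -0.9]
width: 0.613
```

Request:
play_rows(rows=[[0, 0, 0, 0, 0, 0, 1], [0, 0, 0, 0, 0, 0, 1], [0, 0, 0, 0, 0, 0, 1]], force=25)

```text
clock: 14.9
position: [0.4786, 0.1743, 0.0629]
ee_rot: [-3.138, 0.143, -0.002]
force: [-5.9, -1.0, 5.8]
width: 0.365
```

Run:
```python
from h import *
goal([.478,.1747,.063],-5.2)
cv2.imwrite('pics/q5.png',cv2.resize(get_image('scene')[110:220,390:520],None,fx=5,fy=5))
```

```text
t 14.9 pos [0.4786 0.1743 0.0629] yaw -5.22 tilt [ 1.4e-03  5.0e-04 -1.0e+00] F [-5.9 -1.   5.8] w 0.365 j [-0.2   0.44 -0.33  1.99  0.21  0.74 -0.75]
shift tool mm [-0.6 -0.3 -0.1] frac [-0.004 -0.002 -0.001] turn frac [-0.001 -0.003 -0.001]
```

View pics/q5.png

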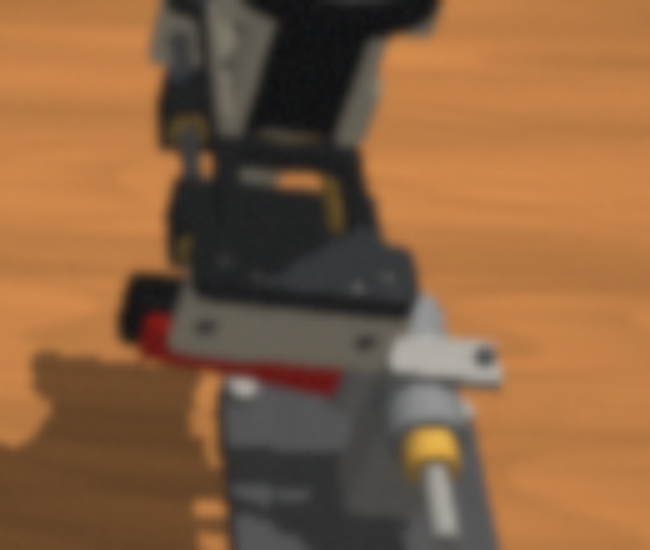

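Opening 33.6 mm is the full-squeeze figure (34), and the lever is visibly swung in. Holding about a second.

Request:
play_rows(rows=[[0, 0, 0, 0, 0, 0, 1], [0, 0, 0, 0, 0, 0, 1], [0, 0, 0, 0, 0, 0, 1], [0, 0, 0, 0, 0, 0, 1], [0, 0, 0, 0, 0, 0, 1]])

```text
clock: 15.45
position: [0.4785, 0.1744, 0.0629]
ee_rot: [-3.138, 0.144, -0.002]
force: [0.0, -0.6, 0.0]
width: 0.368
```

Request:
play_rows(rows=[[0, 0, 0, 0, 0, 0, 1], [0, 0, 0, 0, 0, 0, 1], [0, 0, 0, 0, 0, 0, 1], [0, 0, 0, 0, 0, 0, 1]])

```text
clock: 15.85
position: [0.4785, 0.1743, 0.0629]
ee_rot: [-3.138, 0.144, -0.002]
force: [0.4, -0.4, 0.1]
width: 0.364
```

Run:
```python
from h import *
goal([.478,.1747,.063],-5.2)
cv2.imwrite('pics/q6.png',cv2.resize(get_image('scene')[130:300,390:540],None,fx=3.5,fy=3.5))
```

```text
t 15.85 pos [0.4785 0.1743 0.0629] yaw -5.26 tilt [ 1.4e-03  6.0e-04 -1.0e+00] F [ 0.4 -0.4  0.1] w 0.364 j [-0.2   0.44 -0.33  1.99  0.21  0.74 -0.75]
shift tool mm [-0.5 -0.3 -0.1] frac [-0.004 -0.002 -0.   ] turn frac [-0.002 -0.003 -0.002]
```

View pics/q6.png

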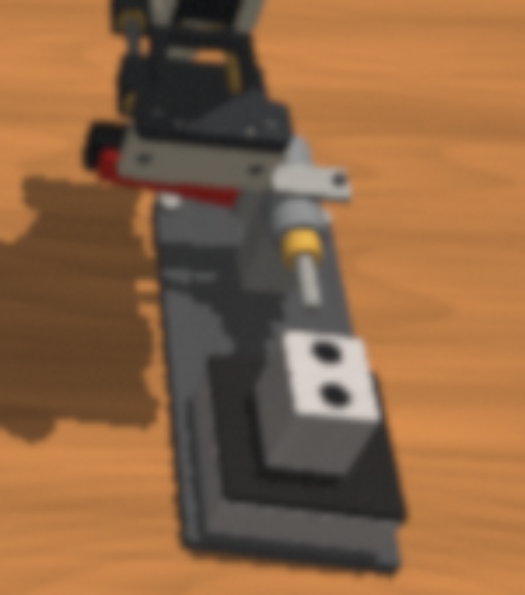

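Request:
play_rows(rows=[[0, 0, 0, 0, 0, 0, -1], [0, 0, 0, 0, 0, 0, -1], [0, 0, 0, 0, 0, 0, -1], [0, 0, 0, 0, 0, 0, -1], [0, 0, 0, 0, 0, 0, -1]])

```text
clock: 16.4
position: [0.4809, 0.1747, 0.0633]
ee_rot: [-3.136, 0.143, -0.008]
force: [-0.6, 0.1, -0.7]
width: 0.751
```

Request:
play_rows(rows=[[0, 0, 0, 0, 0, 0, -1], [0, 0, 0, 0, 0, 0, -1], [0, 0, 0, 0, 0, 0, -1]])

```text
clock: 16.7
position: [0.4799, 0.1748, 0.0631]
ee_rot: [-3.137, 0.142, -0.006]
force: [-0.8, -0.6, 0.6]
width: 0.982
```

Run:
```python
from h import *
goal([.478,.1747,.22],-5.2)
```

```text
t 16.7 pos [0.4799 0.1748 0.0631] yaw -5.19 tilt [ 0.0038  0.0014 -1.    ] F [-0.8 -0.6  0.6] w 0.982 j [-0.2   0.44 -0.33  1.99  0.21  0.74 -0.75]
shift tool mm [  -1.3   -0.  -156.9] frac [-0.009 -0.    -1.046] turn frac [-0.003 -0.007  0.   ]
```

Request:
play_rows(rows=[[0, 0, -0.08, -0.003, -0.007, 0, -1], [0, 0, -0.12, 0, 0, 0, -1], [0, 0, -0.15, 0, 0, 0, -1], [0, 0, -0.25, 0, 0, 0, -1], [0, 0, -0.3, 0, 0, 0, -1]])

```text
clock: 17.2
position: [0.4752, 0.1728, 0.1962]
ee_rot: [3.133, -0.14, -0.02]
force: [1.3, -0.2, -0.6]
width: 1.0
```

Request:
play_rows(rows=[[0, 0, -0.3, 0, 0, 0, -1], [0, 0.2, 0, 0, 0, 0, -1], [0, 0.2, 0, 0, 0, 0, -1], [0, 0.2, 0, 0, 0, 0, -1], [0, 0, 0, 0, 0, 0, -1]])

```text
clock: 17.7
position: [0.47, 0.0832, 0.2509]
ee_rot: [3.138, -0.135, -0.002]
force: [-0.3, 0.4, -0.7]
width: 1.002
```

Run:
```python
from h import *
cv2.imwrite('pics/e1.png',get_image('scene'));im=cv2.imread('pics/e1.png')
cv2.imwrite('pics/e1c.png',cv2.resize(im[150:300,390:540],None,fx=4,fy=4))
cv2.imwrite('pics/e2.png',get_image('top'))
goal([.478,.1747,.22],-5.2)
```

```text
t 17.8 pos [0.4701 0.0871 0.251 ] yaw -4.71 tilt [-0.0011  0.0017 -1.    ] F [0.5 1.2 0.6] w 1.0 j [-0.01  0.18 -0.33  1.82  0.06  1.15 -0.44]
shift tool mm [  0.7 -87.9  31.1] frac [ 0.005 -0.586  0.207] turn frac [-0.003  0.003  0.017]
```

View pics/e1c.png

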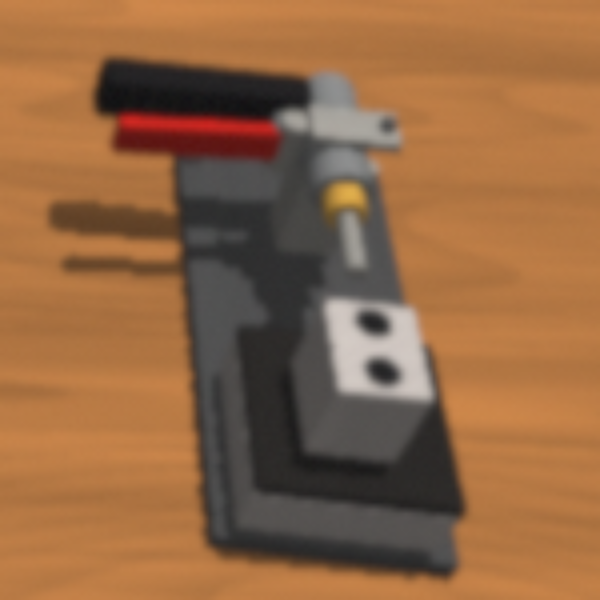

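View pics/e2.png

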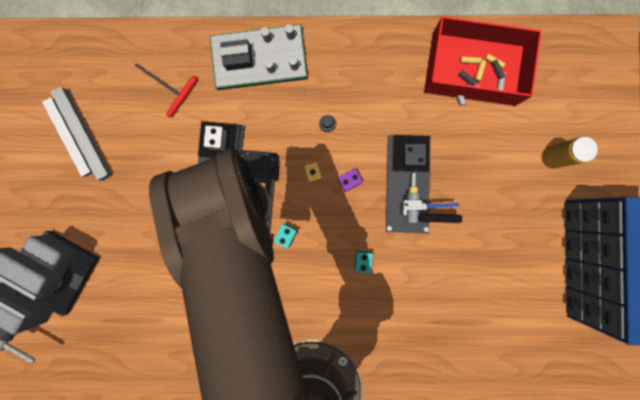

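Run:
```python
from h import *
t=cv2.imread("pics/e2.png");h=cv2.cvtColor(t,cv2.COLOR_BGR2HSV)
w=np.zeros(t.shape[:2],np.uint8);w[118:152,195:232]=((h[...,1]<60)&(h[...,2]>140))[118:152,195:232]
w=cv2.morphologyEx(w,3,np.ones((5,5),np.uint8));c=max(cv2.findContours(w,0,2)[0],key=cv2.contourArea);r=cv2.minAreaRect(c)
print(r,onz("top",r[0],.1)," pad top-cam .6375 .2334")
T=lambda p:(np.array(p)+.5)/4-.5+np.array((390,150))
print("scene",np.mean([onz("scene",T(p),.1) for p in[(374,322),(384,371)]],0),"pad .642 .236")
sign_off()
```

```text
((212.5, 136.5), (21.0, 17.0), 90.0) [0.63745042 0.23178391 0.1       ]  pad top-cam .6375 .2334
scene [0.63961165 0.23491815 0.1       ] pad .642 .236
the job is handed in; nothing more can be done
```

The aluminium block is standing upright on the middle of the red gun's pad, and I squeezed that gun's red trigger fully, held it and released it. I then lifted the arm clear and handed the job in at about 17.8 s.

**Placing:** I gripped the block across its 40 mm sides, set it down and let go. Last checks put it 2 to 3 mm or less from the pad centre in both cameras, holes up, and still there after the air blast. I pressed it down with about 35 N for a moment while finding the pad, then backed off and released it.

**Squeezing:** The fingers stopped at 33.6 mm, against the 34 mm expected for a full squeeze, and stayed there for about 1.1 s. In the last picture the lever is back at rest.

**Left alone:** I did not touch the blue gun. The last top picture shows it and the other objects where they were.

**Disagreements:**
- The two cameras differed by up to about 5 mm on the pad and gun, so I used their average.
- The visible finger ends sit about 19 mm above the reported TCP. I went a few millimetres lower than planned at the trigger to allow for that.

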